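Turn the wash-programme card over

ROBOT

A 6-joint arm with a two-finger parallel gripper is mounted at the origin on the work surface. World frame = base frame: x ahead of the robot, y to its left, z up, the work surface at z = 0. Lengths are in mm, angles in rad, forces in N, time in s.
With the tool pointing down it reaches from about 300 to 775 mm from the base axis. Payload 14.6 kg.
Tool frame: the origin (TCP) lies midway between the tips of the shut fingers; the grasp point (between the pads) lies 19 mm behind it; y points along the fingers, x is the direction in which the jaws open and shut, and the axes are right-handed (so a half turn about y gives the same grasp; the last joint's range is limited). The gripper opens to 94 mm and grips with 3 to 60 N. Pads are 16 mm wide; open, the fingers measure 119 mm over their backs; the gripper's body (75 mm by 177 mm) begins 78 mm behind the grasp point.
Start: joints at [-0.067, 0.3, 1.521, -0, 1.321, -0.067], TCP at [549.99, -0.002, 205.446] pointing down, gripper open.
Joint ranges: [-3.03, 3.03], [-0.79, 2.21], [0.23, 2.52], [-1.04, 4.18], [0, 3.07], [-2.55, 2.55]. Speed limits (rad/s): [2.22, 2.22, 2.57, 3.14, 3.14, 3.14].

INTERFACE

Orientations are given as [roll, pitch, yaw] about the fixed x, y, z axes, in that order (R = Rz(yaw) Ry(pitch) Rx(roll)).
In Python, from cell import manip gives the robot as it stands.
- The arm moves only by the tool servo_tool, never from a script. Its argument "commands" is a list of rows, each an object with "dp": the shift along the tool's x, y, z in mm, a list of three; "turn": the turn, a rotation vector about the tool's x, y, z in degrees, a list of three. A call has 1 to 5 rows; each row is the pose to reach, as a shift and turn from the pose measured when the call began, along the tool's axes at that moment; what a row does not reach only later rows make up. A row lasts 1/12 s, in which the tool goes at most 41.7 mm and 7.16 degrees, less where a joint would pass 70% of its speed; a pose out of reach is approached as far as the arm can. A call with a gripper value outside its range is refused whole. "grip" is the gripper command: -1 is fully open, 1 is shut, values between are in proportion, set as the call begins (left out, the last holds). The fingers move at their own pace and stop on an object; "force" is the grip in N (left out, the last holds). Time passes only in rows, so rows that repeat a pose let the fingers close. It gives the time, the measured TCP pose, the force and the opening at its end, in the units of the state.
- manip.read_state(): the state, without advancing time (a new reading comes with each control period).
- manip.camera(name): name is "scene" or "side" or "wrist"; returns a dict with "img" (420x560x3 uint8, red, green, blue), "depth" (420x560 float32, mm along the optical axis (not along the pixel's ray), 0 where there is no reading), "K" (3x3 intrinsics, pixels), "k1" (the pictures are not rectified: a ray, as slopes to the right and down, at radius r is drawn at 1 + k1 r^2 times it, then the intrinsics apply), "R" (3x3) and "t" (3): a world point X has camera coordinates R X + t; the wrist camera has in their place "hand_eye" (4x4, takes a point from camera to tool coordinates, whose origin is the TCP and whose axes are the tool frame's). Camera axes: x right, y down, z forward; pixel columns grow to the right and rows downward; lengths in mm; the calibration is good to about 2 mm. A picture is of the moment at which its call begins: read the wrist's pose just before it.
- manip.sign_off(): hands the job in, once; it reports no verdict.
The state is a dict: "clock": time; "joints": joint angles; "qd": joint speeds; "effort": joint torques, N m; "eef_pos": TCP position; "eef_rot": TCP orientation; "wrist_force": force on the tool from outside, world axes, zero at the start; "moment": the same for the moment, N m; "finger_gap": finger opening in mm.
Only numpy, scipy, OpenCV 4.12 (cv2) and the standard library are available. Lean on these libraries where they do the work, as an engineer would, in place of code of your own. Each camera call takes 0.05 s, during which the arm holds its last target.

TASK

On the dishwashing counter, push the small lidded tub along the counter with the fingertips, out of the place beside the card stand where the raised card has to land: keep it upright, and do not squeeze it or pick it up. Then, with the fingertips alone and without pinching the card, flip the raised card over the stand's spine and press it down until it lies fully flat on the other side. Leave all the other things on the counter where they are, and finish with the hand clear of everything.

Things in the scene. Friction and masses are not known exactly. Their poses are not given: they have to be found in the camera images.
- stand: Low dark steel card stand, fixed, like an open book. Origin on the counter under the middle of the spine; z up; the spine (hinge line) runs along its own x, 30 mm above the counter. Foot bar under it 190 long, 24 wide, 8 high; end posts 8 x 14 mm, 38 high at x = +-86 mm. On the +y side a lower grey card, 6 mm thick, is fixed flat, top 22 mm high, out to y = +139 mm: it stays.
- landing (a point): Centre of the landing place on the counter, on the stand's -y side (stand frame x 0, y -70 mm, z 0; same axes). The card flat there covers 75 mm either way along x and 140 mm out from the spine, underside 27 mm above the counter. Bare counter but for two rubber rest pegs, 8 mm across, 26 mm high, at stand x = +-70, y = -79 mm.
- card (a joint): Angle (rad) of the raised card about the spine: 0 = flat over the +y side, 1.57 = upright, 3.14 = flat on the -y side (end stop). Starts part raised, 0.35 to 0.75. The hinge is stiff: the card stays at any angle where it is left; about 2 to 3 N at its free edge moves it, and it must be pressed all the way down.
- card_edge (a point): Middle of the raised card's free edge, 140 mm from the hinge line. The card is rigid white plastic, 150 mm along the spine, 6 mm thick (3 mm to either side of the plane through the hinge line and this point), 140 g, with plain grey shapes on its faces. Own x runs along the spine, y from the hinge to the free edge.
- tub: Loose white plastic tub with grey lid, round, 56 mm across (lid 59), 45 high, 150 to 310 g, upright in the landing place, 82 to 105 mm from the spine. Origin: centre of underside. Clear once its centre is over 172 mm out from the spine, or over 107 mm from the stand's middle along the spine. The counter straight out from the spine is free to 250 mm.
- tumbler: Green open tumbler, 64 mm across the rim, 100 high, beyond the stand's +x end. Origin: centre of underside. Leave alone.
- ramekin: White open bowl, 80 mm across the rim, 45 high, beyond the stand's +x end. Origin: centre of underside. Leave alone.
- scrub_brush: Wooden-backed brush block, 110 x 45 x 40 mm, beyond the stand's -x end (robot side). Origin: centre of underside. Leave alone.
- spray_bottle: White closed bottle, 66 mm across, 190 high. Origin: centre of underside. Leave alone.
- mug: White mug, 80 mm across, 90 high, handle to one side. Origin: centre of underside. Leave alone.
- spatula: Spatula lying on the counter, black handle, steel blade, about 250 mm long. Leave alone.
- jar: Amber glass jar with steel cap, 68 mm across, 90 high. Origin: centre of underside. Leave alone.
Things that resemble listed ones, but are neither listed nor needed, are in the scene too. What is shaped like the tub but yellow is not meant.

How it is judged:
By the outcome, as a careful person would: the job done as asked, in the order asked, and still so for the second after the job is handed in, with the robot touching nothing.
It also fails if it takes over 51 s, if anything falls off the work surface, if the arm or the gripper's body presses on something with over 40 N, if the wrist force passes 120 N, or if a joint passes its speed limit or range.

## Working session

There is one attempt and no reset: what is moved stays moved. The work goes in short steps, Python scripts to look and compute and a tool call to move; the robot and the scene stay as the last step left them, time stands still between calls to the robot, and variables do not carry over. Pictures are saved under pics/ and viewed, and the job is handed in when it is done.

Besides the shell and the picture viewer there is one more tool, called after "Emit:" as name([rows], argument=value, ...), one row to a line, values as JSON. servo_tool: Moves the arm, as the interface text tells. Its arguments: {"type":"object","properties":{"commands":{"type":"array","items":{"type":"object","properties":{"dp":{"type":"array","items":{"type":"number"}},"turn":{"type":"array","items":{"type":"number"}}}}},"grip":{"type":"number"},"force":{"type":"number"}},"required":["commands"]}

```bash
ls; mkdir -p pics; cat > h.py <<'E'
import numpy as np, cv2
from cell import manip
from scipy.spatial.transform import Rotation as Ro
def rt(s): return Ro.from_euler('xyz',s['eef_rot']).as_matrix(), np.array(s['eef_pos'])
def take(n,fn):
    s=manip.read_state(); c=manip.camera(n)
    cv2.imwrite('pics/'+fn+'.png',c['img'][:,:,::-1])
    if 'R' in c: Rc=np.array(c['R']);t=np.array(c['t']); Rw=Rc.T; o=-Rc.T@t
    else:
        R,p=rt(s);H=np.array(c['hand_eye']); Rw=R@H[:3,:3]; o=R@H[:3,3]+p
    np.savez('pics/'+fn+'.npz',img=c['img'],depth=c['depth'],K=c['K'],k1=c['k1'],Rw=Rw,o=o)
    return s
def ld(fn): return np.load('pics/'+fn+'.npz')
def ray(c,u,v):
    K=c['K'];k=float(c['k1'])
    d=cv2.undistortPoints(np.array([[[u,v]]],float),K,np.array([k,0,0,0,0.]))[0,0]
    return c['Rw']@np.array([d[0],d[1],1.]), c['o']
def dep(c,u,v):
    d,o=ray(c,u,v); return o+d*float(c['depth'][int(v),int(u)])
def onz(c,u,v,z):
    d,o=ray(c,u,v); return o+d*(z-o[2])/d[2]
def proj(c,X):
    q=c['Rw'].T@(np.array(X)-c['o']); a=q[:2]/q[2]; a=a*(1+float(c['k1'])*(a@a)); return (c['K']@np.array([a[0],a[1],1]))[:2]
E
python3 - <<'E'
from h import *
s=take('scene','s0');take('side','d0');take('wrist','w0')
print(s)
E
```

```text
pics
{'clock': 0.0, 'joints': array([-6.66091753e-02,  3.00487920e-01,  1.52160744e+00,  1.17883430e-05,
        1.32071939e+00, -6.66160518e-02]), 'qd': array([-0.00130661, -0.00080069, -0.00161269,  0.00171158, -0.00050439,
       -0.00162357]), 'effort': array([-1.53750298e-03, -5.31805658e+01, -3.52735734e+01,  7.07558286e-02,
        2.43994006e-02, -4.79655944e-05]), 'eef_pos': array([5.49720438e+02, 1.37671496e-02, 2.04865964e+02]), 'eef_rot': array([-1.57070358e+00,  1.21862389e-03,  4.00870902e-06]), 'wrist_force': array([0.14999436, 0.09967093, 0.21077338]), 'moment': array([-0.0324886 ,  0.03053059, -0.03421037]), 'finger_gap': 94.09101572474219}
```

View pics/s0.png

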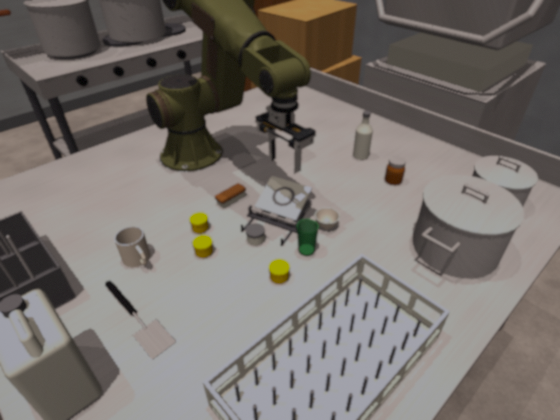

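View pics/d0.png

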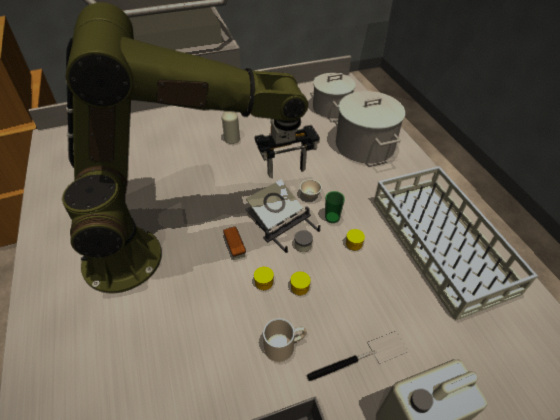

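View pics/w0.png

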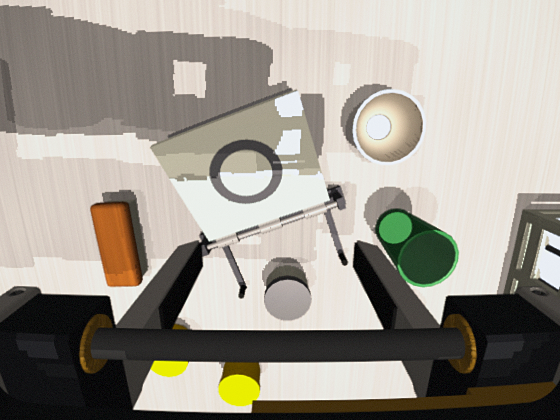

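The wrist view shows the stand's posts at about (205,243) and (336,197), and the grey-lidded tub at (288,297). The tub lookalikes are yellow, at (170,362) and (240,385).

```bash
python3 - <<'E'
from h import *
w=ld('w0');s=ld('s0');d=ld('d0')
for n,u,v in [('lid',288,299),('postL',205,239),('postR',336,190),('cardTL',155,147),('cardTR',294,94),('cardmid',250,170),('pegL',242,292),('pegR',344,261),('counter',300,340),('tumbler',430,255),('ramekinrim',388,160),('brush',118,240)]:
    print(n,dep(w,u,v).round(1))
im=w['img'][60:360,80:480]; cv2.imwrite('pics/wc.png',cv2.resize(im[:,:,::-1],(800,600),interpolation=cv2.INTER_CUBIC))
im=s['img'][140:290,180:380]; cv2.imwrite('pics/sc.png',cv2.resize(im[:,:,::-1],(800,600),interpolation=cv2.INTER_CUBIC))
im=d['img'][150:300,220:420]; cv2.imwrite('pics/dc.png',cv2.resize(im[:,:,::-1],(800,600),interpolation=cv2.INTER_CUBIC))
E
```

```text
lid [ 562.9 -132.4   46. ]
postL [459.5 -63.4  20.5]
postR [621.6  -3.5   9.1]
cardTL [432.3  55.5  82. ]
cardTR [565.1 103.   80.9]
cardmid [521.5  29.5  61.5]
pegL [ 503.7 -135.9   24.3]
pegR [633.1 -90.2  27.2]
counter [555.9  27.6 318.2]
tumbler [723.1 -66.5  62.5]
ramekinrim [671.6  37.6  40.3]
brush [358.1 -57.9  39.1]
```

View pics/wc.png

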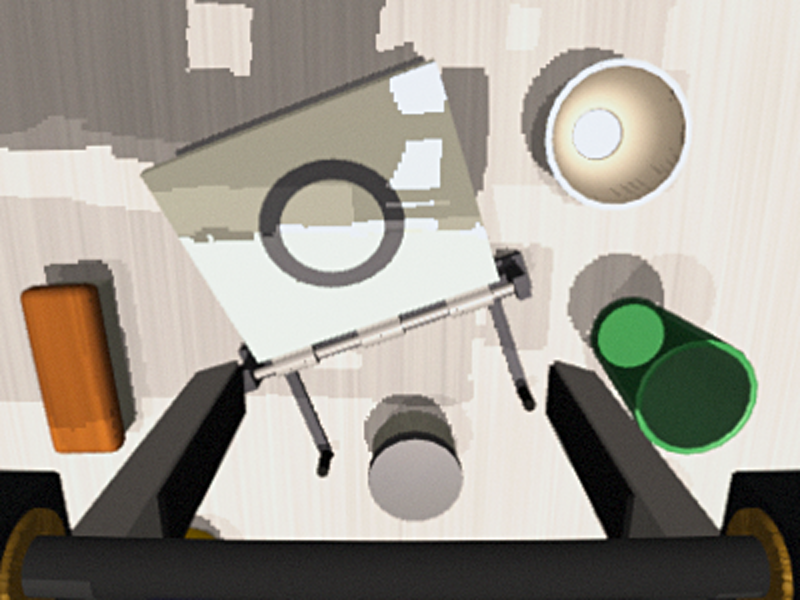

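View pics/sc.png

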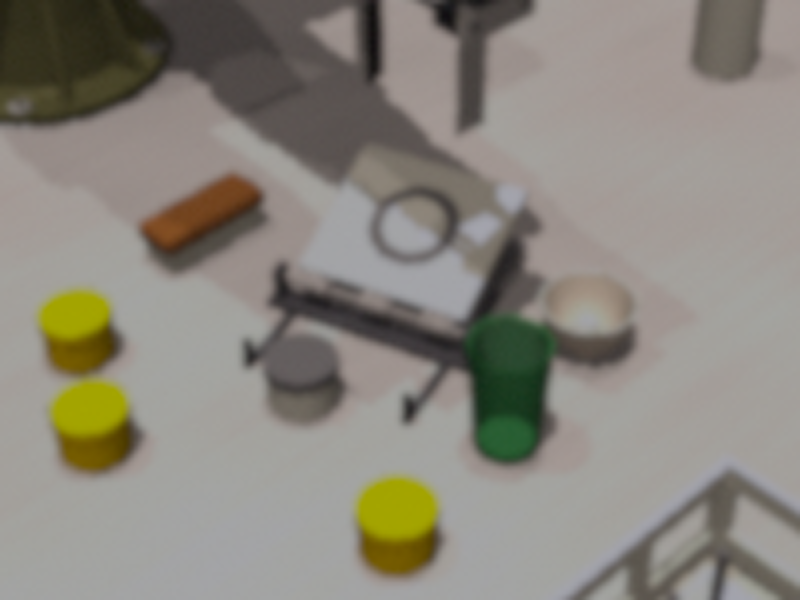

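View pics/dc.png

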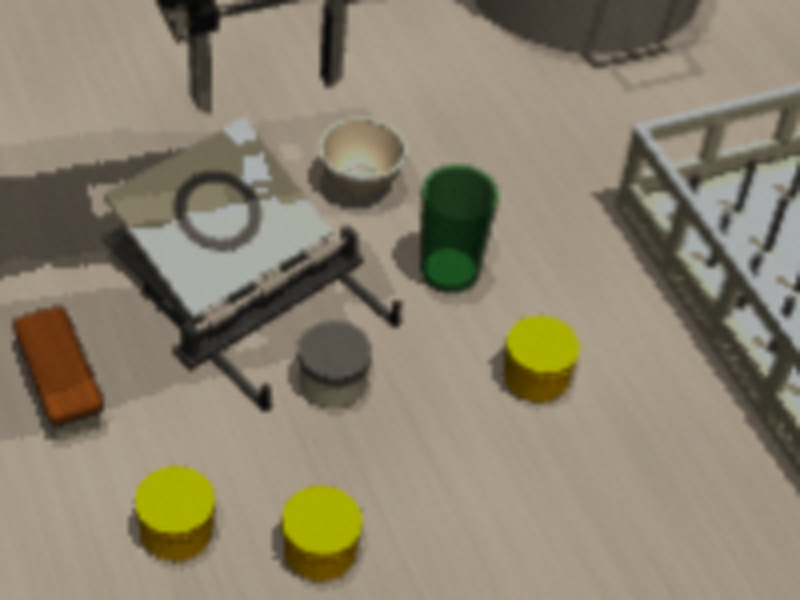

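```bash
python3 - <<'E'
from h import *
from scipy.optimize import least_squares
C={k:ld(k+'0') for k in 'swd'}
obs=[('w','pL',241.5,294),('w','pR',344.5,262.5),('w','cL',151.5,146.5),('w','cR',297.5,91),
('s','pL',242.5,226.5),('s','pR',282,240.5),('s','cL',271,177),('s','cR',310.5,187.5),
('d','pL',286,247.5),('d','pR',319,227),('d','cL',247,198),('d','cR',281,180.5),('d','oL',267,230),('d','oR',307,208),('s','oL',250,206.5)]
def pts(p):
    x,y,a,th=p;c,s=np.cos(th),np.sin(th)
    ed=(140*c-3*s,30+140*s+3*c)
    P=dict(pL=(-70,-79,26),pR=(70,-79,26),cL=(-75,*ed),cR=(75,*ed),oL=(-86,0,38),oR=(86,0,38))
    R=np.array([[np.cos(a),-np.sin(a),0],[np.sin(a),np.cos(a),0],[0,0,1]])
    return {k:R@np.array(v)+[x,y,0] for k,v in P.items()}
W={'w':1,'s':1.3,'d':1.3}
def f(p):
    P=pts(p); return np.concatenate([(proj(C[o[0]],P[o[1]])-o[2:])*W[o[0]] for o in obs])
r=least_squares(f,[540,-35,.34,.4],loss='soft_l1')
print(r.x, np.degrees(r.x[2:])); 
for o,e in zip(obs,f(r.x).reshape(-1,2)): print(o[:2],e.round(1))
# tub
w=C['w'];im=w['img'].astype(int)
for n,(u,v) in {'w':(288,299),'s':(256,230.5),'d':(303.5,238)}.items(): print(n,onz(C[n],u,v,45).round(1))
t=onz(w,288,299,45)[:2]
a=r.x[2];R=np.array([[np.cos(a),-np.sin(a)],[np.sin(a),np.cos(a)]])
print('tub stand',R.T@(t-r.x[:2]))
for n,q in dict(tumbler_base=onz(w,395,228,0),tumbler=onz(w,430,255,100),ram=onz(w,388,125,45),brush=onz(w,118,245,40),y1=onz(w,170,362,45),y2=onz(w,240,385,45),y3=onz(C['d'],355,236,45),y2d=onz(C['d'],301,280,45),y1d=onz(C['d'],264,274,45)).items(): print(n,q.round(0),'stand',(R.T@(q[:2]-r.x[:2])).round(0))
E
```

```text
[ 5.42201733e+02 -4.20684661e+01  3.43249402e-01  3.45228286e-01] [19.66674208 19.78012373]
('w', 'pL') [-0.2  1.5]
('w', 'pR') [0.5 0.1]
('w', 'cL') [-0.6  0. ]
('w', 'cR') [ 0.6 -0.6]
('s', 'pL') [-1.4 -1.6]
('s', 'pR') [-0.9 -1.6]
('s', 'cL') [ 0.4 -1.1]
('s', 'cR') [1.6 0.5]
('d', 'pL') [ 0.7 -0.4]
('d', 'pR') [ 0.3 -1. ]
('d', 'cL') [-1.5  1.2]
('d', 'cR') [ 0.  -0.8]
('d', 'oL') [0.3 2.9]
('d', 'oR') [ 0.5 -0. ]
('s', 'oL') [-0.4  0. ]
w [ 562.9 -133.1   45. ]
s [ 569.1 -135.4   45. ]
d [ 561.  -136.7   45. ]
tub stand [-11.14258769 -92.66900305]
tumbler_base [704. -56.   0.] stand [147. -68.]
tumbler [703. -49. 100.] stand [149. -61.]
ram [667.  75.  45.] stand [157.  69.]
brush [358. -64.  40.] stand [-181.   41.]
y1 [ 405. -233.   45.] stand [-194. -133.]
y2 [ 498. -271.   45.] stand [-118. -200.]
y3 [ 720. -183.   45.] stand [ 120. -192.]
y2d [ 498. -281.   45.] stand [-122. -210.]
y1d [ 402. -226.   45.] stand [-193. -126.]
```

The tub meant is the grey-lidded one at scene (256,232) and wrist (288,297), because it sits between the pegs. The three at scene (199,222), (203,246) and (279,271) are yellow lookalikes. All three views agree on its position to within about 6 mm: stand frame (-11,-93).

I'll push with both tips tilted so they touch low on the tub.

```bash
cat >> h.py <<'E'
SX,SY,SA=542.2,-42.07,0.34325
RS=Ro.from_euler('z',SA).as_matrix()
def goal(x,y,z,tilt):
    p=RS@np.array([x,y,z])+[SX,SY,0]
    R=RS@Ro.from_euler('x',-np.pi/2).as_matrix()@Ro.from_euler('x',-np.radians(tilt)).as_matrix()
    return p,R
def plan(*gs):
    s=manip.read_state();R0,p0=rt(s)
    q=RS.T@(p0-[SX,SY,0]); yv=RS.T@R0[:,1]
    print('t %.2f stand pos'%s['clock'],q.round(1),'tilt %.1f'%np.degrees(np.arctan2(-yv[1],-yv[2])),'F',(RS.T@s['wrist_force']).round(1),'gap %.0f'%s['finger_gap'])
    for g in gs:
        p,R=goal(*g)
        print(g,'dp',(R0.T@(p-p0)).round(1).tolist(),'turn',np.degrees(Ro.from_matrix(R0.T@R).as_rotvec()).round(1).tolist())
E
python3 -c "
from h import *
plan((-11,-38,100,15),(-11,-38,16,15))"
```

```text
t 0.15 stand pos [ 21.3  37.  205. ] tilt -0.0 F [-0.  -0.5 -0.2] gap 94
(-11, -38, 100, 15) dp [-5.1, 105.0, -81.5] turn [-14.9, -19.5, -2.6]
(-11, -38, 16, 15) dp [-5.0, 189.0, -81.5] turn [-14.9, -19.5, -2.6]
```

Emit:
servo_tool([
  {"dp": [-5, 50, -81.5], "turn": [-14.9, -19.5, -2.6]},
  {"dp": [-5, 80, -81.5], "turn": [-14.9, -19.5, -2.6]},
  {"dp": [-5, 105, -81.5], "turn": [-14.9, -19.5, -2.6]},
  {"dp": [-5, 105, -81.5], "turn": [-14.9, -19.5, -2.6]},
  {"dp": [-5, 105, -81.5], "turn": [-14.9, -19.5, -2.6]},
], grip=0.36)

```text
clock: 0.57
eef_pos: [542.3, -81.5, 96.3]
eef_rot: [-1.832, 0.007, 0.344]
wrist_force: [-0.3, 0.2, 0.3]
finger_gap: 64.0
```

```bash
python3 -c "
from h import *
plan((-11,-38,100,15),(-11,-38,50,15),(-11,-38,16,15));take('wrist','w1')"
```

```text
t 0.57 stand pos [-13.2 -37.2  96.3] tilt 15.0 F [-0.2  0.3  0.3] gap 64
(-11, -38, 100, 15) dp [2.1, -3.4, -1.8] turn [-0.0, 0.2, -0.4]
(-11, -38, 50, 15) dp [2.5, 44.9, 11.1] turn [-0.0, 0.2, -0.4]
(-11, -38, 16, 15) dp [2.7, 77.8, 19.9] turn [-0.0, 0.2, -0.4]
```

View pics/w1.png

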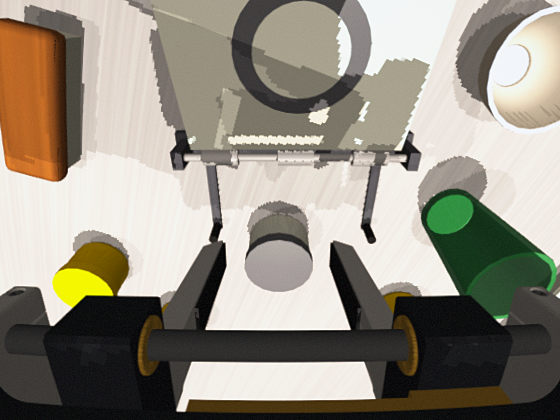

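```bash
python3 -c "
from h import *
c=ld('w1');p,R=goal(-13,-37,96,15)
print('tcp px',proj(c,p))
q=onz(c,279,264,45);print('tub',RS.T@(q-[SX,SY,0]), 'depth', RS.T@(dep(c,279,264)-[SX,SY,0]))
for u,v in [(216,238),(372,240)]: print('peg',RS.T@(onz(c,u,v,26)-[SX,SY,0]))
for u,v in [(180,137),(411,135)]: print('post',RS.T@(onz(c,u,v,38)-[SX,SY,0]))
print(proj(c,goal(-11,-38,16,0)[0]))
"
```

```text
tcp px [277.14220245 253.24715698]
tub [-11.80645843 -90.30477318  45.        ] depth [-11.80648672 -89.81052409  45.56609752]
peg [-67.52279659 -77.39288758  26.        ]
peg [ 70.45496428 -78.76305141  26.        ]
post [-81.22997217  18.35804983  38.        ]
post [79.41896823 20.69973277 38.        ]
[280.31200723 193.5468925 ]
```

The tub is confirmed at (-12,-90) and the pegs match, so I'm going down behind the tub.

Emit:
servo_tool([
  {"dp": [2, 20, 5]},
  {"dp": [2, 40, 10]},
  {"dp": [2, 60, 15]},
  {"dp": [2, 78, 20]},
  {"dp": [2, 78, 20]},
])

```text
$.commands[0]: bad value
```

```bash
python3 -c "
from h import *
plan((-12,-60,16,15),(-12,-100,16,15),(-12,-167,16,15))"
```

```text
t 0.62 stand pos [-11.6 -37.4  98.9] tilt 14.9 F [0.9 0.5 0.8] gap 60
(-12, -60, 16, 15) dp [-0.1, 86.0, -0.5] turn [-0.1, -0.1, -0.2]
(-12, -100, 16, 15) dp [-0.0, 96.3, -39.1] turn [-0.1, -0.1, -0.2]
(-12, -167, 16, 15) dp [0.1, 113.5, -103.9] turn [-0.1, -0.1, -0.2]
```

Emit:
servo_tool([
  {"dp": [0, 20, 5], "turn": [0, 0, 0]},
  {"dp": [0, 40, 10], "turn": [0, 0, 0]},
  {"dp": [0, 60, 15], "turn": [0, 0, 0]},
  {"dp": [0, 80, 21], "turn": [0, 0, 0]},
  {"dp": [0, 80, 21], "turn": [0, 0, 0]},
])

```text
clock: 1.03
eef_pos: [543.1, -81.3, 14.6]
eef_rot: [-1.829, 0.005, 0.339]
wrist_force: [0.1, -1.1, -0.6]
finger_gap: 30.6
```

```bash
python3 -c "
from h import *
plan((-12,-60,16,15),(-12,-100,16,15),(-12,-167,16,15))"
```

```text
t 1.03 stand pos [-12.3 -37.2  14.6] tilt 14.8 F [-0.2 -1.1 -0.6] gap 31
(-12, -60, 16, 15) dp [0.4, 4.4, -22.4] turn [-0.2, -0.2, -0.3]
(-12, -100, 16, 15) dp [0.6, 14.6, -61.1] turn [-0.2, -0.2, -0.3]
(-12, -167, 16, 15) dp [0.9, 31.7, -125.8] turn [-0.2, -0.2, -0.3]
```

Emit:
servo_tool([
  {"dp": [0, 1.5, -7], "turn": [0, 0, 0]},
  {"dp": [0, 3, -14], "turn": [0, 0, 0]},
  {"dp": [0.4, 4.6, -21], "turn": [0, 0, 0]},
  {"dp": [0.5, 6, -27], "turn": [0, 0, 0]},
  {"dp": [0.5, 8, -33], "turn": [0, 0, 0]},
])

```text
clock: 1.45
eef_pos: [555.7, -114.0, 16.4]
eef_rot: [-1.83, 0.003, 0.338]
wrist_force: [-0.7, 2.2, 2.8]
finger_gap: 30.3
```

Emit:
servo_tool([
  {"dp": [0, 1.7, -7], "turn": [0, 0, 0]},
  {"dp": [0, 3.4, -14], "turn": [0, 0, 0]},
  {"dp": [0, 5.3, -21], "turn": [0, 0, 0]},
  {"dp": [0, 7, -28], "turn": [0, 0, 0]},
  {"dp": [0, 9, -35], "turn": [0, 0, 0]},
])

```text
clock: 1.87
eef_pos: [567.9, -148.7, 16.6]
eef_rot: [-1.829, 0.003, 0.338]
wrist_force: [-0.7, 1.4, -0.4]
finger_gap: 30.2
```

```bash
python3 -c "
from h import *
plan((-12,-100,16,15),(-12,-163,16,15));take('wrist','w2')"
```

```text
t 1.87 stand pos [ -11.7 -109.1   16.6] tilt 14.8 F [-0.2  1.5 -0.4] gap 30
(-12, -100, 16, 15) dp [-0.3, -1.7, 8.9] turn [-0.2, -0.2, -0.3]
(-12, -163, 16, 15) dp [0.0, 14.4, -52.0] turn [-0.2, -0.2, -0.3]
```

View pics/w2.png

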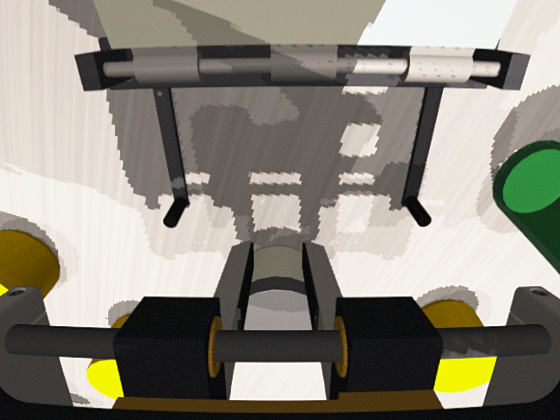

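The tub is upright and cradled at about (278,280). The tips are past the stand and nothing else is touched, so I'll carry on to -163.

Emit:
servo_tool([
  {"dp": [0, 1.9, -7], "turn": [0, 0, 0]},
  {"dp": [0, 3.8, -14], "turn": [0, 0, 0]},
  {"dp": [0, 5.7, -21], "turn": [0, 0, 0]},
  {"dp": [0, 7.6, -28], "turn": [0, 0, 0]},
  {"dp": [0, 9.4, -35], "turn": [0, 0, 0]},
])

```text
clock: 2.33
eef_pos: [580.5, -184.7, 16.6]
eef_rot: [-1.83, 0.003, 0.338]
wrist_force: [-1.1, 1.3, 0.0]
finger_gap: 30.0
```

Emit:
servo_tool([
  {"dp": [0, 1.4, -5], "turn": [0, 0, 0]},
  {"dp": [0, 2.7, -10], "turn": [0, 0, 0]},
  {"dp": [0, 4, -15], "turn": [0, 0, 0]},
  {"dp": [0, 5, -18.5], "turn": [0, 0, 0]},
  {"dp": [0, 5, -18.5], "turn": [0, 0, 0]},
])

```text
clock: 2.75
eef_pos: [587.0, -203.4, 16.5]
eef_rot: [-1.83, 0.003, 0.337]
wrist_force: [0.1, 0.5, 0.4]
finger_gap: 29.8
```

```bash
python3 -c "
from h import *
plan((-12,-145,16,15),(-12,-130,120,15));take('side','d2')
c=ld('d2');cv2.imwrite('pics/d2c.png',cv2.resize(c['img'][120:330,200:480][:,:,::-1],(800,600),interpolation=cv2.INTER_CUBIC))"
```

```text
t 2.75 stand pos [ -12.1 -167.    16.5] tilt 14.9 F [0.2 0.5 0.4] gap 30
(-12, -145, 16, 15) dp [-0.0, -5.1, 21.4] turn [-0.1, -0.3, -0.3]
(-12, -130, 120, 15) dp [-0.4, -109.5, 9.2] turn [-0.1, -0.3, -0.3]
```

View pics/d2c.png

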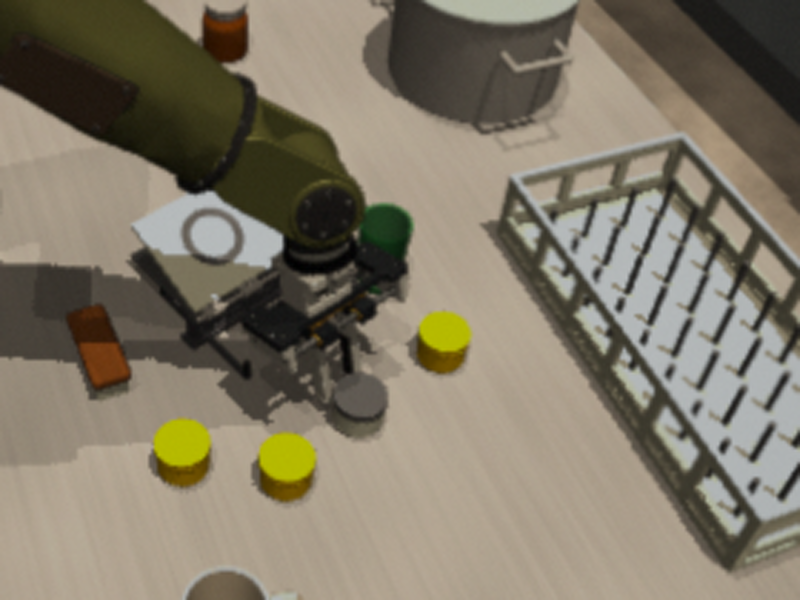

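The tub stands upright at crop (360,405), in line between the yellow ones. I'm backing off and rising.

Emit:
servo_tool([
  {"dp": [0, -3, 12], "turn": [0, 0, 0]},
  {"dp": [0, -5, 22], "turn": [0, 0, 0]},
  {"dp": [0, -45, 22], "turn": [0, 0, 0]},
  {"dp": [0, -85, 22], "turn": [0, 0, 0]},
  {"dp": [0, -125, 22], "turn": [0, 0, 0]},
])

```text
clock: 3.22
eef_pos: [568.5, -150.8, 132.5]
eef_rot: [-1.829, 0.004, 0.338]
wrist_force: [0.0, -0.1, 0.0]
finger_gap: 30.3
```

```bash
python3 -c "
from h import *
plan((0,-130,230,15),(0,60,230,40),(0,200,160,45))"
```

```text
t 3.22 stand pos [ -11.8 -111.2  132.5] tilt 14.8 F [ 0.  -0.1  0. ] gap 30
(0, -130, 230, 15) dp [11.5, -89.5, -43.0] turn [-0.2, -0.2, -0.3]
(0, 60, 230, 40) dp [10.6, -138.0, 140.7] turn [-25.2, -0.1, -0.4]
(0, 200, 160, 45) dp [10.2, -106.1, 293.9] turn [-30.2, -0.1, -0.4]
```

Emit:
servo_tool([
  {"dp": [5, -40, 10], "turn": [0, 0, 0]},
  {"dp": [10, -75, 30], "turn": [0, 0, 0]},
  {"dp": [10, -105, 60], "turn": [-5, 0, 0]},
  {"dp": [10, -120, 100], "turn": [-10, 0, 0]},
  {"dp": [10, -130, 140], "turn": [-16, 0, 0]},
])

```text
clock: 3.63
eef_pos: [522.7, 11.2, 225.3]
eef_rot: [-2.113, -0.003, 0.338]
wrist_force: [1.0, 0.5, -0.0]
finger_gap: 30.4
```

```bash
python3 -c "
from h import *
plan((0,200,200,40),(0,200,160,45));take('side','d3');take('wrist','w3')
c=ld('d3');cv2.imwrite('pics/d3c.png',cv2.resize(c['img'][120:330,200:480][:,:,::-1],(800,600),interpolation=cv2.INTER_CUBIC))"
```

```text
t 3.63 stand pos [ -0.4  56.8 225.3] tilt 31.0 F [ 1.1  0.2 -0. ] gap 30
(0, 200, 200, 40) dp [-0.4, -52.2, 135.8] turn [-9.0, -0.3, -0.0]
(0, 200, 160, 45) dp [-0.5, -17.9, 156.4] turn [-14.0, -0.3, -0.0]
```

View pics/d3c.png

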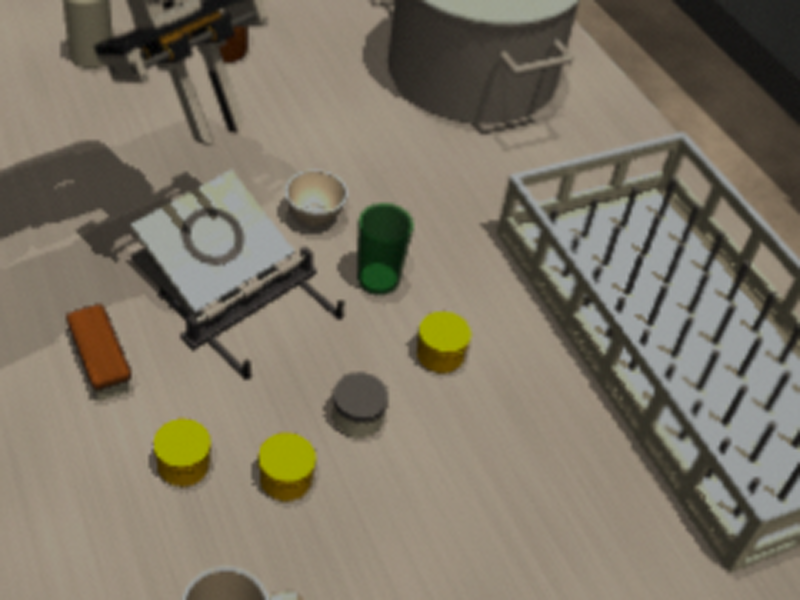

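View pics/w3.png

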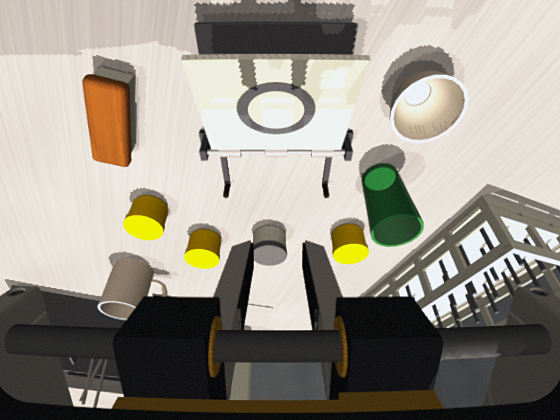

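```bash
python3 -c "
from h import *
S=lambda q:(RS.T@(q-[SX,SY,0])).round(0)
c=ld('w3');d=ld('d3');s=ld('s0')
print('tub',S(onz(c,271,250,45)),S(dep(c,271,250)),S(onz(d,200+360*.35,120+393*.35,45)))
print('bottle',S(onz(s,362,155,0)),'jar',S(onz(s,395,183,0)))
for u,v in [(186,58),(369,58)]: print('edge',S(dep(c,u,v)))
for u,v in [(200,115),(359,115)]: print(proj(c,goal(0,132,80,0)[0]))
"
```

```text
tub [  -8. -182.   45.] [  -8. -180.   47.] [ -10. -196.   45.]
bottle [127. 528.   0.] jar [296. 396.   0.]
edge [-72. 131.  81.]
edge [ 74. 132.  80.]
[276.65954278  56.30599582]
[276.65954278  56.30599582]
```

The tub is clear, between -182 and -196 depending on the view, against the 172 mm limit. The card edge is at (±73,132,81), matching the fit. Next I go to the +y side with a 45° tilt.

Emit:
servo_tool([
  {"dp": [0, -35, 20], "turn": [-4, 0, 0]},
  {"dp": [0, -50, 55], "turn": [-8, 0, 0]},
  {"dp": [0, -50, 95], "turn": [-12, 0, 0]},
  {"dp": [0, -50, 135], "turn": [-14, 0, 0]},
  {"dp": [0, -45, 150], "turn": [-14, 0, 0]},
])

```text
clock: 4.15
eef_pos: [465.6, 165.0, 180.5]
eef_rot: [-2.357, 0.007, 0.356]
wrist_force: [0.1, 0.6, -0.9]
finger_gap: 30.2
```

```bash
python3 -c "
from h import *
plan((0,210,126,45),(0,122,38,45)); print(manip.read_state()['joints'].round(2))"
```

```text
t 4.15 stand pos [ -2.5 220.8 180.5] tilt 45.1 F [ 0.3  0.5 -0.9] gap 30
(0, 210, 126, 45) dp [2.7, 46.1, 30.9] turn [0.1, 0.8, 0.2]
(0, 122, 38, 45) dp [2.2, 170.6, 31.0] turn [0.1, 0.8, 0.2]
[ 0.64  0.36  1.7  -0.76  1.42  0.53]
```

Emit:
servo_tool([
  {"dp": [1, 15, 15], "turn": [0, 0.5, 0]},
  {"dp": [2, 30, 31], "turn": [0, 0.8, 0.2]},
  {"dp": [2.7, 46, 31], "turn": [0, 0.8, 0.2]},
  {"dp": [2.7, 46, 31], "turn": [0, 0.8, 0.2]},
])

```text
clock: 4.48
eef_pos: [470.3, 154.7, 123.5]
eef_rot: [-2.358, 0.004, 0.344]
wrist_force: [0.2, 0.9, 0.4]
finger_gap: 30.1
```

```bash
python3 -c "
from h import *
plan((0,122,38,45)); take('wrist','w4');take('side','d4');take('scene','s4')
c=ld('d4');cv2.imwrite('pics/d4c.png',cv2.resize(c['img'][120:330,200:480][:,:,::-1],(800,600),interpolation=cv2.INTER_CUBIC))"
```

```text
t 4.48 stand pos [ -1.5 209.5 123.5] tilt 45.1 F [0.5 0.7 0.4] gap 30
(0, 122, 38, 45) dp [1.8, 122.3, -1.2] turn [0.1, 0.2, -0.1]
```

View pics/d4c.png

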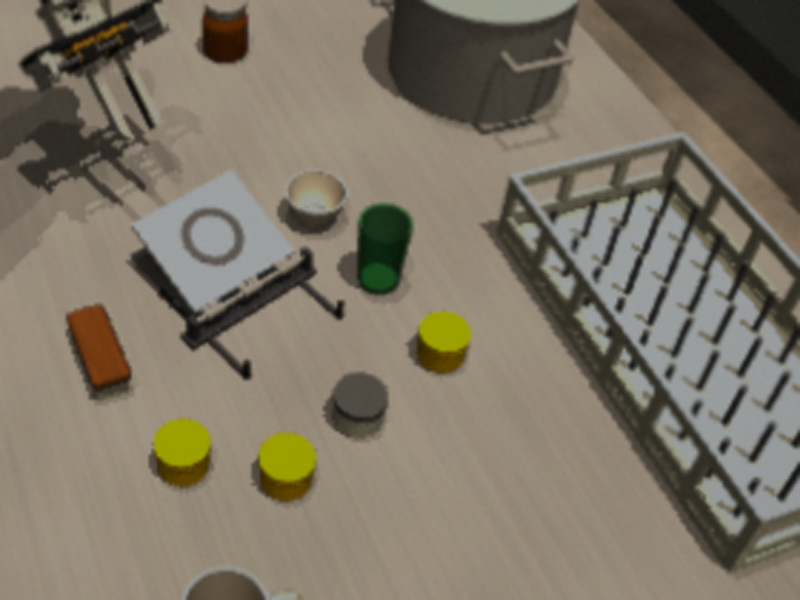

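View pics/w4.png

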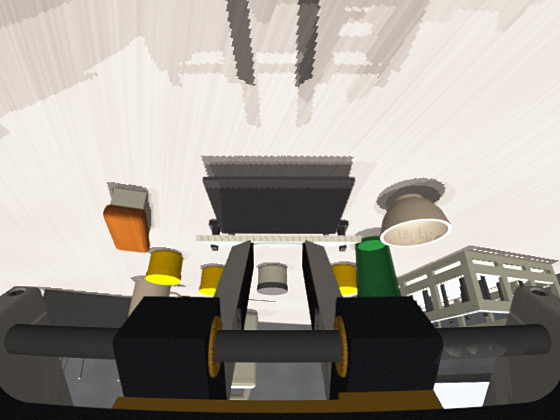

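Emit:
servo_tool([
  {"dp": [0.5, 20, 0], "turn": [0, 0, 0]},
  {"dp": [1, 40, 0], "turn": [0, 0, 0]},
  {"dp": [1.5, 60, -1], "turn": [0, 0, 0]},
  {"dp": [1.8, 75, -1], "turn": [0, 0, 0]},
  {"dp": [1.8, 75, -1], "turn": [0, 0, 0]},
])

```text
clock: 5.05
eef_pos: [491.1, 104.8, 74.0]
eef_rot: [-2.357, -0.0, 0.342]
wrist_force: [-0.1, -0.0, -0.8]
finger_gap: 30.0
```

```bash
python3 -c "
from h import *
plan((0,122,38,45)); take('side','d5');take('wrist','w5')
c=ld('d5');cv2.imwrite('pics/d5c.png',cv2.resize(c['img'][120:270,200:400][:,:,::-1],(800,600),interpolation=cv2.INTER_CUBIC))"
```

```text
t 5.05 stand pos [  1.3 155.5  74. ] tilt 45.1 F [-0.1 -0.  -0.8] gap 30
(0, 122, 38, 45) dp [-1.3, 49.1, 1.8] turn [0.1, -0.1, -0.0]
```

View pics/d5c.png

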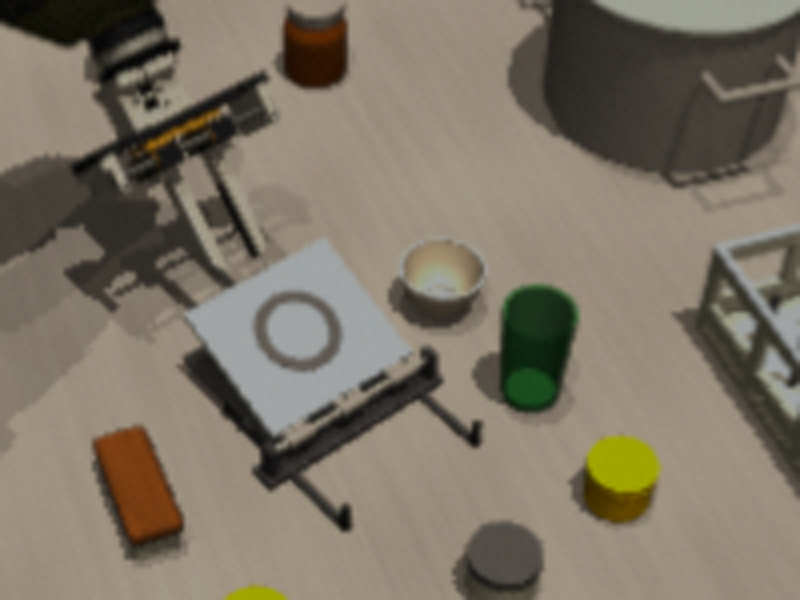

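View pics/w5.png

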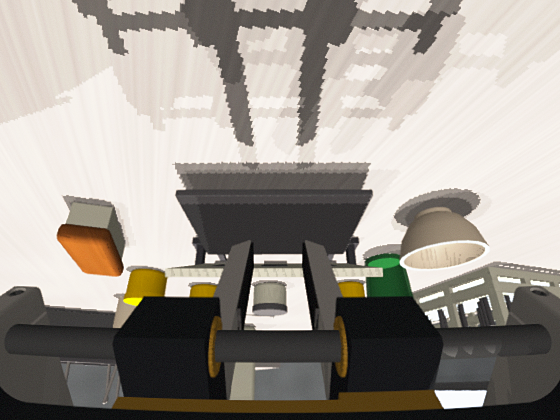

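Emit:
servo_tool([
  {"dp": [-0.5, 12, 0.5], "turn": [0, 0, 0]},
  {"dp": [-1, 24, 1], "turn": [0, 0, 0]},
  {"dp": [-1.3, 36, 1.5], "turn": [0, 0, 0]},
  {"dp": [-1.3, 46, 2], "turn": [0, 0, 0]},
  {"dp": [-1.3, 49, 2], "turn": [0, 0, 0]},
])

```text
clock: 5.57
eef_pos: [501.2, 73.4, 38.0]
eef_rot: [-2.357, -0.0, 0.342]
wrist_force: [0.2, -0.0, -0.2]
finger_gap: 29.8
```

```bash
python3 -c "
from h import *
plan((0,122,38,45)); take('side','d6');take('wrist','w6')
c=ld('d6');cv2.imwrite('pics/d6c.png',cv2.resize(c['img'][120:270,200:400][:,:,::-1],(800,600),interpolation=cv2.INTER_CUBIC))"
```

```text
t 5.57 stand pos [  0.3 122.6  38. ] tilt 45.0 F [ 0.2 -0.1 -0.2] gap 30
(0, 122, 38, 45) dp [-0.3, 0.4, -0.4] turn [0.0, -0.1, -0.0]
```

View pics/d6c.png

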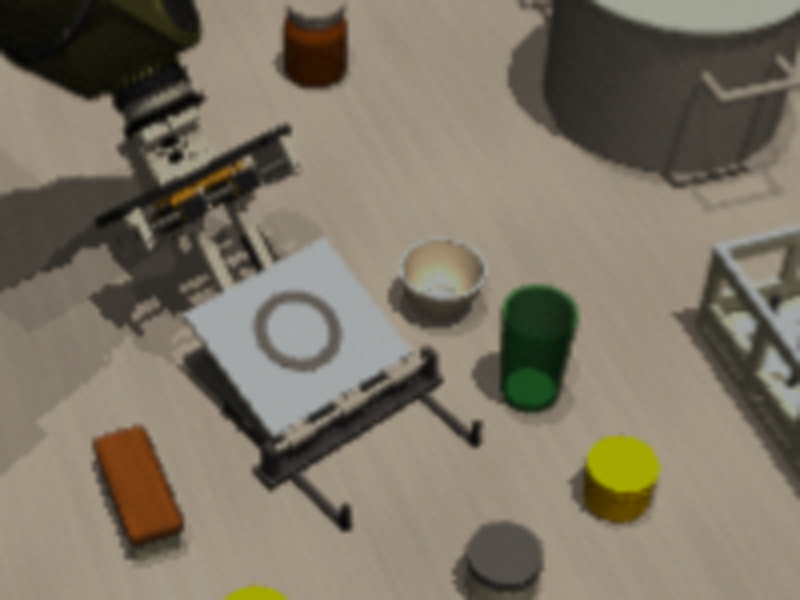

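View pics/w6.png

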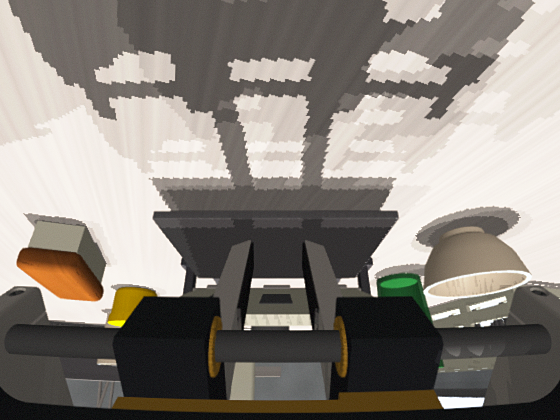

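The side view shows the tips under the card, with no force. Next I'll compute the flip path.

```bash
cat >> h.py <<'E'
def flip(th, press=0):
    e=np.interp(th,[20,60,90,120,180],[45,60,72,80,90])
    t,er=np.radians(th),np.radians(e)
    loc=lambda r,h:np.array([r*np.cos(t)-h*np.sin(t),30+r*np.sin(t)+h*np.cos(t)])
    if e>th: c=loc(140,-3)-25*np.array([np.cos(er),np.sin(er)])
    else: c=loc(115,-3+press)
    tcp=c-8*np.array([-np.sin(er),np.cos(er)])
    return (0,tcp[0],tcp[1],90-e)
E
python3 -c "
from h import *
c=ld('w6');print('cam stand',RS.T@(c['o']-[SX,SY,0]))
print([np.round(flip(t),0).tolist() for t in range(20,181,10)])
plan(*[flip(t) for t in (18,22,26,31,36)])"
```

```text
cam stand [  1.01484116 307.14987549 107.9068355 ]
[[0.0, 121.0, 52.0, 45.0], [0.0, 112.0, 73.0, 41.0], [0.0, 100.0, 93.0, 38.0], [0.0, 85.0, 110.0, 34.0], [0.0, 67.0, 124.0, 30.0], [0.0, 49.0, 134.0, 26.0], [0.0, 30.0, 140.0, 22.0], [0.0, 11.0, 143.0, 18.0], [0.0, -9.0, 142.0, 15.0], [0.0, -29.0, 137.0, 13.0], [0.0, -47.0, 130.0, 10.0], [0.0, -64.0, 119.0, 8.0], [0.0, -78.0, 105.0, 7.0], [0.0, -90.0, 89.0, 5.0], [0.0, -99.0, 72.0, 3.0], [0.0, -105.0, 53.0, 2.0], [0.0, -107.0, 33.0, 0.0]]
t 5.67 stand pos [  0.6 123.1  38.9] tilt 45.0 F [ 0.6 -0.1 -0.4] gap 30
(0, np.float64(122.05414798427502), np.float64(47.0746858844511), np.float64(45.0)) dp [-0.6, -5.0, -6.6] turn [0.0, -0.1, 0.0]
(0, np.float64(119.2152134709532), np.float64(56.173499250177514), np.float64(44.25)) dp [-0.6, -9.4, -15.0] turn [0.8, -0.1, 0.0]
(0, np.float64(116.05084135941254), np.float64(64.88710971141766), np.float64(42.75)) dp [-0.6, -13.4, -23.4] turn [2.3, -0.1, 0.0]
(0, np.float64(111.2373752745532), np.float64(75.3950639559243), np.float64(40.875)) dp [-0.6, -17.4, -34.3] turn [4.2, -0.1, 0.0]
(0, np.float64(105.5098928847799), np.float64(85.39967217299842), np.float64(39.0)) dp [-0.6, -20.4, -45.4] turn [6.0, -0.1, 0.0]
```

Emit:
servo_tool([
  {"dp": [-0.5, -5, -7], "turn": [0, 0, 0]},
  {"dp": [-0.5, -9, -15], "turn": [0.8, 0, 0]},
  {"dp": [-0.5, -13, -23], "turn": [2.3, 0, 0]},
  {"dp": [-0.5, -17, -34], "turn": [4.2, 0, 0]},
  {"dp": [-0.5, -20, -45], "turn": [6, 0, 0]},
])

```text
clock: 6.08
eef_pos: [506.8, 57.7, 86.0]
eef_rot: [-2.25, -0.002, 0.343]
wrist_force: [-0.5, 0.6, -1.9]
finger_gap: 30.3
```

```bash
python3 -c "
from h import *
np.set_printoptions(legacy='1.25')
plan(*[flip(t) for t in (36,42,48,54,60,66)]); take('side','d7')
c=ld('d7');cv2.imwrite('pics/d7c.png',cv2.resize(c['img'][120:270,200:400][:,:,::-1],(800,600),interpolation=cv2.INTER_CUBIC))"
```

```text
t 6.08 stand pos [  0.2 105.8  86. ] tilt 38.9 F [-0.3  0.7 -1.9] gap 30
(0, 105.5098928847799, 85.39967217299842, 39.0) dp [-0.2, 0.7, 0.1] turn [-0.1, -0.1, 0.1]
(0, 97.49958287317376, 96.63090829196616, 36.75) dp [-0.2, -3.0, -13.2] turn [2.2, -0.1, 0.1]
(0, 88.34057295252764, 106.89847913680956, 34.5) dp [-0.2, -5.2, -26.7] turn [4.4, -0.1, 0.1]
(0, 78.14244597981258, 116.086911785691, 32.25) dp [-0.1, -6.0, -40.4] turn [6.7, -0.1, 0.1]
(0, 67.02627944162884, 124.09292143521043, 30.0) dp [-0.1, -5.2, -54.1] turn [8.9, -0.1, 0.1]
(0, 56.60497896049455, 130.13114941871282, 27.6) dp [-0.1, -3.4, -66.0] turn [11.3, -0.1, 0.1]
```

View pics/d7c.png

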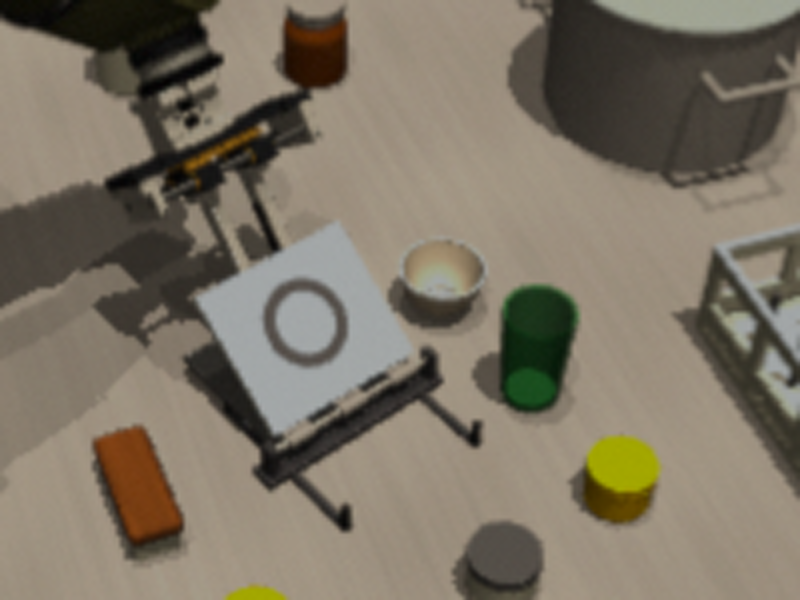

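The card is lifting, with its top corners now at crop (197,300) and (338,225). I'll continue.

Emit:
servo_tool([
  {"dp": [0, -3, -13], "turn": [2.2, 0, 0]},
  {"dp": [0, -5, -27], "turn": [4.4, 0, 0]},
  {"dp": [0, -6, -40.5], "turn": [6.7, 0, 0]},
  {"dp": [0, -5, -54], "turn": [8.9, 0, 0]},
  {"dp": [0, -3.4, -66], "turn": [11.3, 0, 0]},
])

```text
clock: 6.55
eef_pos: [524.5, 10.5, 133.4]
eef_rot: [-2.05, -0.006, 0.343]
wrist_force: [0.2, 1.9, -2.7]
finger_gap: 30.2
```

```bash
python3 -c "
from h import *
np.set_printoptions(legacy='1.25')
plan(*[flip(t) for t in (66,72,78,84,90,96)])"
```

```text
t 6.55 stand pos [  1.   55.5 133.4] tilt 27.5 F [ 0.8  1.7 -2.7] gap 30
(0, 56.60497896049455, 130.13114941871282, 27.6) dp [-1.1, 2.4, 2.5] turn [-0.1, -0.2, 0.3]
(0, 45.62874032173258, 135.03821405829723, 25.200000000000003) dp [-1.0, 3.1, -9.5] turn [2.3, -0.2, 0.3]
(0, 34.21919245895176, 138.76311432031753, 22.799999999999997) dp [-1.0, 5.0, -21.3] turn [4.7, -0.2, 0.3]
(0, 22.502594877820098, 141.26785619897393, 20.400000000000006) dp [-1.0, 8.2, -32.9] turn [7.1, -0.2, 0.3]
(0, 10.608452130361236, 142.52786404500043, 18.0) dp [-1.0, 12.6, -44.0] turn [9.5, -0.2, 0.3]
(0, -1.3626957933548782, 142.4248717024114, 16.400000000000006) dp [-1.0, 18.2, -54.6] turn [11.1, -0.2, 0.3]
```

Emit:
servo_tool([
  {"dp": [-1, 3, -9.5], "turn": [2.3, 0, 0]},
  {"dp": [-1, 5, -21], "turn": [4.7, 0, 0]},
  {"dp": [-1, 8, -33], "turn": [7.1, 0, 0]},
  {"dp": [-1, 12.5, -44], "turn": [9.5, 0, 0]},
  {"dp": [-1, 18, -54.5], "turn": [11.1, 0, 0]},
])

```text
clock: 6.97
eef_pos: [542.8, -43.4, 143.5]
eef_rot: [-1.855, -0.007, 0.343]
wrist_force: [-0.4, 1.9, -1.6]
finger_gap: 30.0
```

```bash
python3 -c "
from h import *
np.set_printoptions(legacy='1.25')
plan(*[flip(t) for t in (96,102,108,114,120,126)]); take('side','d8')
c=ld('d8');cv2.imwrite('pics/d8c.png',cv2.resize(c['img'][120:270,200:400][:,:,::-1],(800,600),interpolation=cv2.INTER_CUBIC))"
```

```text
t 6.97 stand pos [ 1.000e-01 -1.500e+00  1.435e+02] tilt 16.3 F [ 0.3  1.9 -1.6] gap 30
(0, -1.3626957933548782, 142.4248717024114, 16.400000000000006) dp [-0.1, 1.0, 0.4] turn [-0.1, -0.1, 0.4]
(0, -13.240814533005231, 141.06714309335462, 14.799999999999997) dp [-0.2, 5.6, -10.6] turn [1.5, -0.1, 0.4]
(0, -24.895153581248202, 138.47174339618226, 13.200000000000003) dp [-0.2, 11.4, -21.0] turn [3.1, -0.1, 0.4]
(0, -36.197475583994475, 134.66931418895877, 11.599999999999994) dp [-0.2, 18.2, -30.8] turn [4.7, -0.1, 0.4]
(0, -47.02346176454899, 129.70373601387502, 10.0) dp [-0.2, 26.0, -39.8] turn [6.3, -0.1, 0.4]
(0, -57.266746305748455, 123.54883438967452, 9.0) dp [-0.3, 34.8, -47.9] turn [7.3, -0.1, 0.4]
```

View pics/d8c.png

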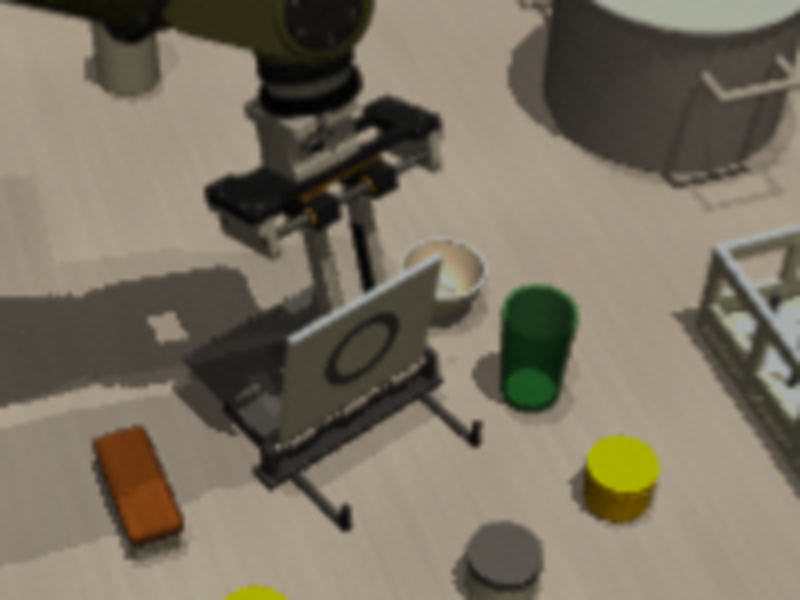

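The card is upright (top edge from crop (290,340) to (438,262)) and the tips are behind it. I'll continue over.

Emit:
servo_tool([
  {"dp": [0, 5.6, -10.6], "turn": [1.5, 0, 0]},
  {"dp": [0, 11.4, -21], "turn": [3.1, 0, 0]},
  {"dp": [0, 18.2, -31], "turn": [4.7, 0, 0]},
  {"dp": [0, 26, -40], "turn": [6.3, 0, 0]},
  {"dp": [0, 35, -48], "turn": [7.3, 0, 0]},
])

```text
clock: 7.43
eef_pos: [562.4, -97.9, 123.6]
eef_rot: [-1.726, -0.007, 0.342]
wrist_force: [-0.8, 1.8, 1.2]
finger_gap: 29.8
```

```bash
python3 -c "
from h import *
np.set_printoptions(legacy='1.25')
plan(*[flip(t) for t in (126,132,138,144,150,156)])"
```

```text
t 7.43 stand pos [  0.2 -59.4 123.6] tilt 8.9 F [-0.2  2.   1.2] gap 30
(0, -57.266746305748455, 123.54883438967452, 9.0) dp [-0.2, -0.3, 2.1] turn [-0.1, -0.1, 0.4]
(0, -66.79844070490394, 116.35566194129639, 8.0) dp [-0.3, 8.3, -6.2] turn [0.9, -0.1, 0.4]
(0, -75.51389389769315, 108.20449946045972, 7.0) dp [-0.3, 17.7, -13.6] turn [1.9, -0.1, 0.4]
(0, -83.31742343329535, 99.18612729061803, 6.0) dp [-0.4, 27.8, -19.9] turn [2.9, -0.1, 0.4]
(0, -90.1233638504765, 89.40083026937205, 5.0) dp [-0.4, 38.6, -25.1] turn [3.9, -0.1, 0.4]
(0, -95.85700529759309, 78.95729853669185, 4.0) dp [-0.5, 49.8, -29.2] turn [4.9, -0.1, 0.4]
```

Emit:
servo_tool([
  {"dp": [0, 8.3, -6.2], "turn": [0.9, 0, 0]},
  {"dp": [0, 18, -13.6], "turn": [1.9, 0, 0]},
  {"dp": [-0.3, 28, -20], "turn": [2.9, 0, 0]},
  {"dp": [-0.4, 38.6, -25], "turn": [3.9, 0, 0]},
  {"dp": [-0.5, 50, -29], "turn": [4.9, 0, 0]},
])

```text
clock: 7.85
eef_pos: [574.7, -132.1, 78.4]
eef_rot: [-1.64, -0.007, 0.342]
wrist_force: [0.5, -0.0, 0.8]
finger_gap: 30.4
```

```bash
python3 -c "
from h import *
np.set_printoptions(legacy='1.25')
plan(*[flip(t) for t in (156,162,168,174,178,180)]); take('side','d9')
c=ld('d9');cv2.imwrite('pics/d9c.png',cv2.resize(c['img'][120:270,200:400][:,:,::-1],(800,600),interpolation=cv2.INTER_CUBIC))"
```

```text
t 7.85 stand pos [  0.3 -95.8  78.4] tilt 4.0 F [ 0.5 -0.2  0.8] gap 30
(0, -95.85700529759309, 78.95729853669185, 4.0) dp [-0.3, -0.5, -0.1] turn [-0.0, -0.1, 0.4]
(0, -100.45541211278122, 67.97143625206088, 3.0) dp [-0.4, 10.8, -4.0] turn [1.0, -0.1, 0.4]
(0, -103.86811239578162, 56.56509127262373, 2.0) dp [-0.5, 22.4, -6.6] turn [2.0, -0.1, 0.4]
(0, -106.05765101629733, 44.86471971038673, 1.0) dp [-0.5, 34.2, -7.9] turn [3.0, -0.1, 0.4]
(0, -106.82538200222656, 36.96507275100497, 0.3333333333333286) dp [-0.6, 42.1, -8.2] turn [3.6, -0.1, 0.4]
(0, -107.0, 33.000000000000014, 0.0) dp [-0.6, 46.1, -8.1] turn [4.0, -0.1, 0.4]
```

View pics/d9c.png

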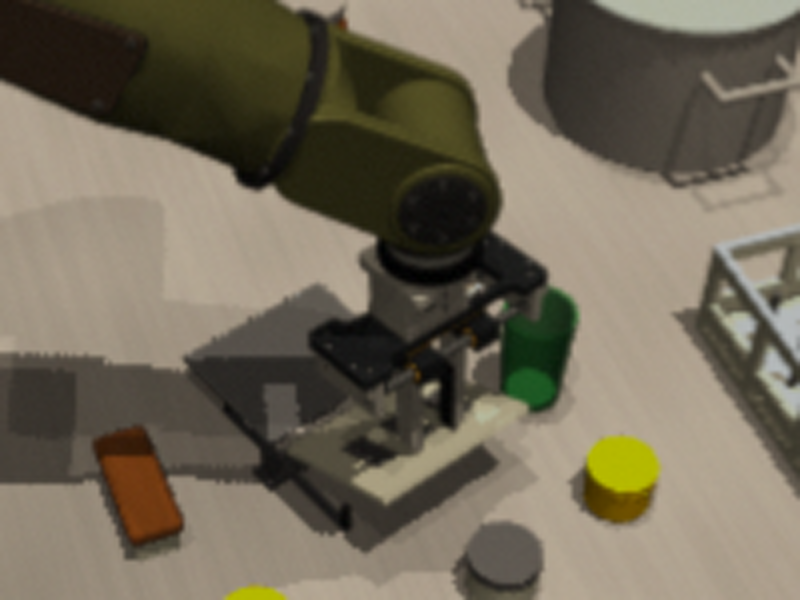

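The card is about 25° above flat and the tub is well clear. Next I press down.

Emit:
servo_tool([
  {"dp": [-0.3, 11, -5], "turn": [1, 0, 0]},
  {"dp": [-0.4, 22.5, -8], "turn": [2, 0, 0]},
  {"dp": [-0.5, 34, -11], "turn": [3, 0, 0]},
  {"dp": [-0.5, 42, -13], "turn": [3.6, 0, 0]},
  {"dp": [-0.5, 46, -14], "turn": [4, 0, 0]},
])

```text
clock: 8.32
eef_pos: [579.2, -148.5, 32.1]
eef_rot: [-1.564, -0.004, 0.341]
wrist_force: [-29.0, 18.5, 62.2]
finger_gap: 30.1
```

```bash
python3 -c "
from h import *
plan((0,-113,33,0),(0,-113,30,0))"
```

```text
t 8.32 stand pos [  -1.  -112.6   32.1] tilt -0.4 F [-21.   27.2  62.2] gap 30
(0, -113, 33, 0) dp [1.0, -0.9, -0.4] turn [-0.4, -0.1, 0.2]
(0, -113, 30, 0) dp [1.0, 2.1, -0.4] turn [-0.4, -0.1, 0.2]
```

There are 62 N on the end stop at tip height 32, so the card is down. I'll lift straight off.

Emit:
servo_tool([
  {"dp": [0, -1, 0], "turn": [0, 0, 0]},
  {"dp": [0, -4, 0], "turn": [0, 0, 0]},
  {"dp": [0, -30, 0], "turn": [0, 0, 0]},
  {"dp": [0, -65, 0], "turn": [0, 0, 0]},
  {"dp": [0, -105, 0], "turn": [0, 0, 0]},
])

```text
clock: 8.73
eef_pos: [578.1, -149.0, 136.7]
eef_rot: [-1.562, -0.001, 0.341]
wrist_force: [1.3, -0.6, -0.5]
finger_gap: 30.0
```

Emit:
servo_tool([
  {"dp": [0, -40, 20], "turn": [0, 0, 0]},
  {"dp": [0, -70, 55], "turn": [0, 0, 0]},
  {"dp": [0, -80, 95], "turn": [0, 0, 0]},
  {"dp": [0, -80, 130], "turn": [0, 0, 0]},
  {"dp": [0, -80, 140], "turn": [0, 0, 0]},
])

```text
clock: 9.15
eef_pos: [530.3, -13.9, 219.3]
eef_rot: [-1.562, -0.003, 0.344]
wrist_force: [-0.5, 0.3, -0.1]
finger_gap: 30.2
```

```bash
python3 -c "
from h import *
plan((0,-113,33,0)); take('side','da'); take('wrist','wa'); take('scene','sa')
c=ld('da');cv2.imwrite('pics/dac.png',cv2.resize(c['img'][120:330,200:480][:,:,::-1],(800,600),interpolation=cv2.INTER_CUBIC))
c=ld('wa')
S=lambda q:(RS.T@(q-[SX,SY,0])).round(1)
for p in [(-65,-130),(0,-130),(65,-130),(-65,-30),(0,-20),(65,-30)]:
    u,v=proj(c,goal(*p,33,0)[0]); print(p,u.round(),v.round(),S(dep(c,u,v)) if 0<=v<419 and 0<=u<559 else '')"
```

```text
t 9.15 stand pos [ -1.7  30.5 219.3] tilt -0.5 F [-0.4  0.5 -0.1] gap 30
(0, -113, 33, 0) dp [1.1, 185.1, -145.0] turn [-0.5, 0.0, 0.2]
(-65, -130) 230.0 307.0 [-20.5  38.8 290.4]
(0, -130) 278.0 308.0 [  -0.  -129.3   34. ]
(65, -130) 327.0 307.0 [ 18.   39.  290.7]
(-65, -30) 226.0 238.0 [-64.8 -29.5  34.2]
(0, -20) 278.0 230.0 [ -0.  -19.7  34. ]
(65, -30) 330.0 238.0 [ 64.8 -29.6  34. ]
```

View pics/dac.png

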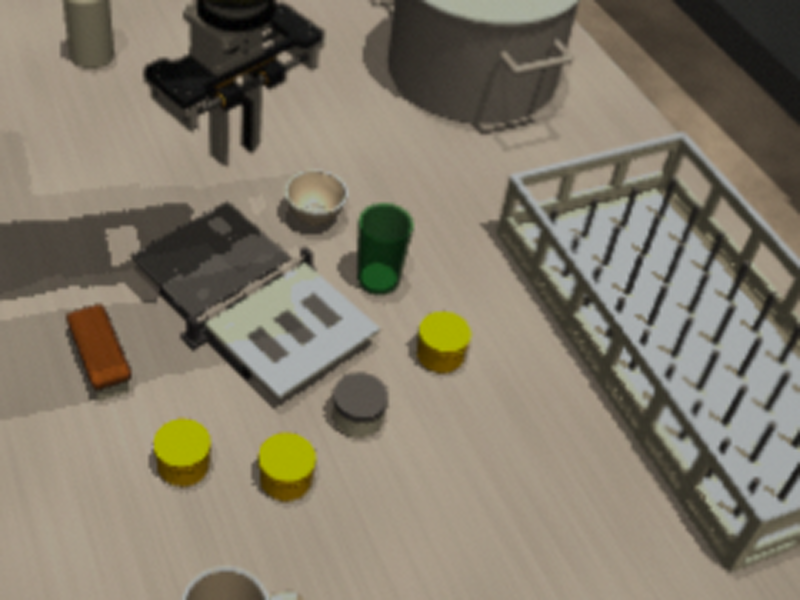

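View pics/wa.png

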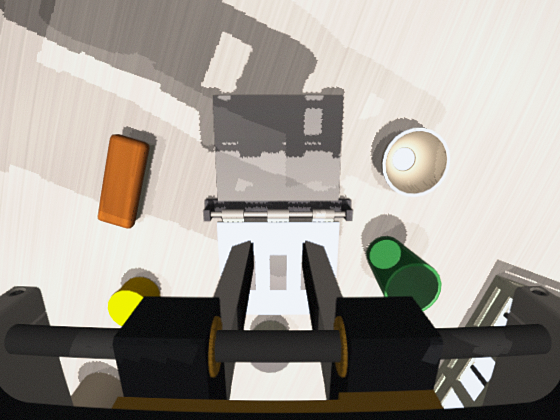

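View pics/sa.png

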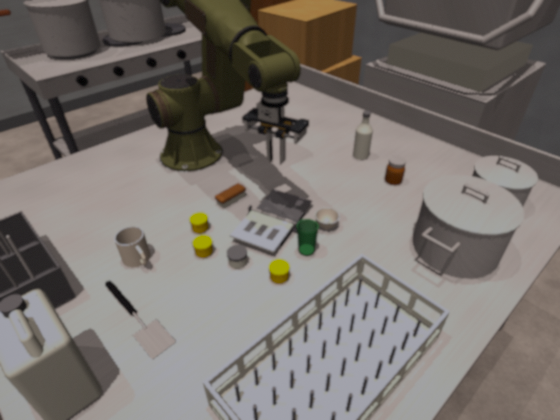

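The card is flat: depth reads 34.0 mm at y=-20 and 34.0 mm at y=-130. The tub is upright and clear, nothing else has moved, and the hand is 200 mm up with no load on the wrist. Handing in.

```bash
python3 -c "
from h import *
print(manip.sign_off())"
```

```text
the job is handed in; nothing more can be done
None
```

The tub is out of the landing place and the card lies flat on the other side of the stand; I handed the job in at about 9.3 s, with no verdict reported.

- **Tub:** I pushed it straight out from the spine with two fingertips held 30 mm apart and low on its body, without gripping it. It stayed upright. It ended about 182 mm (wrist view) to 196 mm (side view) from the spine. The views disagree by 14 mm, but both are past the 172 mm limit.
- **Card:** I lifted it from under its free edge with the fingertips, carried it over the spine and pressed it onto the end stop. The last press was firmer than planned: the wrist read 62 N upward (about 71 N in all), against the 120 N limit.
- **Last checks:** After I let go, the card's top read 34 mm high both near the hinge and near the free edge, so it is flat. The given sizes make it 33 mm; the 1 mm difference is within calibration. In the last pictures, none of the other things in view looked moved. The hand was about 220 mm above the counter with no load on the wrist.

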